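# Shut down the food warmer and uncover its pan

### The job

Shut down the food warmer for cooling: first, with the lid still on the pan, turn the recessed thermostat knob anticlockwise until it is fully off, its pointed nose at the long raised bar beside the well. Then lift the lid off the pan by its strap handle and set it gently down, handle up, in the middle of the broad blade of the wooden paddle board, and let go. Leave the mug and the salt shaker standing where they are.

Things in the scene. Friction and masses are not known exactly. Their poses are not given: they have to be found in the camera images.
- dial (a joint): thermostat knob angle in rad: 0 = off, a firm end stop, reached by turning anticlockwise seen from above; grows clockwise (hotter). At 0 the nose points along the warmer's +y, to the long raised bar (32 mm) on the deck. Friction of about 0.06 N m holds it where it is left; no spring, no clicks.
- knob (a point): point on the upright axis of the black thermostat knob, half-way up its grip bar; its y axis points along the bar to the nose and turns with the knob, z up. The bar is 16 mm thick, from 22 mm behind the axis to 18 mm ahead; a nose 10 mm thick reaches 26 mm ahead (a white line on top points to it). It stands from 12 mm below to 12 mm above this point, on a disc 46 mm across.
- dial_axis (a point): centre of the mouth of the round well in which the knob sits, level with the deck, 110 mm above the table; axes as the warmer's. The well is 92 mm across and 36 mm deep, straight-sided; the knob's top is 6 mm below the mouth, the knob's middle 18 mm below, the disc's top 30 mm below. A wide-open gripper does not fit in: open the fingers only partly.
- warmer: fixed steel countertop food warmer, 300 (x, from -145 to +155 mm) x 200 (y) x 110 mm high; origin on the table near its middle, x from its front (control deck with the well, nearest the robot) to the pan at the back, y to its left seen from the front, z up. Well axis at x = -88 mm, pan centre at x = +66 mm, both y = 0. The pan bay behind is 86 mm high; the pan stays in it, its rim 95 mm above the table.
- pan_top (a point): centre of the mouth of the steel pan, at rim height, 95 mm above the table; axes as the warmer's. Pan rim 162 (x) x 176 (y) mm; the pan is fixed in the warmer.
- lid_handle (a point): centre of the strap handle on the loose steel pan lid; z up out of the lid. The lid is a flat plate 162 (x) x 176 (y) x 5 mm, 0.13 to 0.22 kg, lying flat on the pan's rim; its underside is 13 mm below this point. The handle runs along the lid's y, 64 mm long, 12 mm thick; its top is 10 mm above this point, the plate's top 8 mm below it.
- blade (a point): middle of the top face of the broad blade of the wooden paddle board lying fixed flat on the table, 16 mm above the table. y runs along the board to its grip; the blade is 145 mm wide (x) and reaches about 165 mm either way along y; the grip points away from the robot.
- salt_mid (a point): glass salt shaker with a grey domed cap, 44 mm across, 90 mm high, loose bystander; point half-way up.
- mug_mid (a point): brown-orange mug, 81 mm across, 113 mm with handle, 101 mm high, loose bystander; point half-way up.

How it is judged:
By the outcome, as a careful person would: the job done as asked, in the order asked, and still so for the second after the job is handed in, with the robot touching nothing.
It also fails if it takes over 67 s, if anything falls off the work surface, if the arm or the gripper's body presses on something with over 40 N, if the wrist force passes 120 N, or if a joint passes its speed limit or range.

### The arm

A 6-joint arm with a two-finger parallel gripper is mounted at the origin on a cart in front of the work surface, level with it; the furniture and walls round the work are solid. World frame = base frame: x ahead of the robot, y to its left, z up, the work surface at z = 0. Lengths are in mm, angles in rad, forces in N, time in s.
With the tool pointing down it reaches from about 275 to 1000 mm from the base axis. Payload 8.4 kg.
Tool frame: the origin (TCP) lies between the finger pads; the fingertips stand r.tips_ahead ahead of it and the grasp point (between the pads) lies 6 mm ahead of it (r.tips_ahead is the distance from the TCP to the fingertips, in mm); z points along the fingers, y is the line along which they close (so a half turn about z gives the same grasp; the last joint's range is limited). The gripper opens to 85 mm and grips with 20 to 120 N. Pads are 22 mm wide; open, the fingers measure 114 mm over their backs; the gripper's body (76 mm by 85 mm) begins 54 mm behind the grasp point. The pads swing forward as they close: fully open they stand 13 mm farther back than shut.
Start: joints at [-0.002, 0.353, 1.633, -0, 1.155, -0.002], TCP at [625.002, -0, 256.281] pointing down, gripper open.
Joint ranges: [-2.63, 2.63], [-0.92, 2.1], [0.06, 2.66], [-1.3, 4.44], [0, 2.69], [-3.02, 3.02]. Speed limits (rad/s): [2.22, 2.22, 2.79, 3.14, 3.14, 3.14].

### API

Orientations are given as [roll, pitch, yaw] about the fixed x, y, z axes, in that order (R = Rz(yaw) Ry(pitch) Rx(roll)).
In Python, from rig import r gives the robot as it stands.
- The arm moves only by the tool carry_out, never from a script. Its arguments are lists of equal length, an entry for each row: "delta_pos": the shift along the tool's x, y, z in m, a list of three; "rot": the turn, a rotation vector about the tool's x, y, z in degrees, a list of three. A call has 1 to 8 rows; each row is the pose to reach, as a shift and turn from the pose commanded when the call began, along the tool's axes at that moment; what a row does not reach only later rows make up. A row lasts 1/8 s, in which the tool goes at most 62.5 mm and 10.7 degrees, less where a joint would pass 70% of its speed; a pose out of reach is approached as far as the arm can. A call with a gripper value outside its range is refused whole. "claw" is the finger opening in m, from 0 to 0.0854, set as the call begins (left out, the last holds). The fingers move at their own pace and stop on an object; "grip_force" is the grip in N (left out, the last holds). Time passes only in rows, so rows that repeat a pose let the fingers close. It gives the time, the measured TCP pose, the force, the opening and the grip force at its end, in the units of the state.
- r.sense(): the state, without advancing time (a new reading comes with each control period).
- r.grab_frame(name): name is "scene" or "side" or "wrist"; returns the picture (420x560x3 uint8, blue, green, red); there is no depth.
- r.camera_info(name): a dict with "fx", "fy", "cx", "cy" (pixels), "pose" (4x4, takes a point from camera to world coordinates); the wrist camera has in their place "hand_eye" (4x4, takes a point from camera to tool coordinates, whose origin is the TCP and whose axes are the flange's). Camera axes: x right, y down, z forward; pixel columns grow to the right and rows downward; lengths in mm; the calibration is good to about 2 mm. The wrist camera is an equidistant fisheye: a pixel r from the principal point sees the ray r / f radians off the axis. A picture is of the moment at which its call begins: read the wrist's pose just before it. camera_info takes no time and is no camera call.
- r.sign_off(): hands the job in; it is judged then, once.
Trained networks look in the newest picture that a camera, given by its name, has taken for a name from the list of things; names that differ only in an ending like _2 or _b are one class to them, and where a whole thing is asked for, a point or a joint stands for the part that bears it (a point fixed in the world has none). Each returns a list of dicts, best first, with "p" (0 to 1); they miss things now and then, are a little off and sometimes report something else, mostly with a low value. They report only what shows in the picture. A call takes as long as a camera call.
- r.recognise(thing, camera): "box" ([left, top, right, bottom] in pixels, round what is visible of it).
- r.cut_out(thing, camera): "mask" (420x560 bool, what is visible of it) and "box" ([left, top, right, bottom] in pixels, round what is visible of it).
The state is a dict: "clock": time; "qpos": joint angles; "qvel": joint speeds; "joint_efforts": joint torques, N m; "eef_pos": TCP position; "tcp_rot": TCP orientation; "contact_force": force on the tool from outside, world axes, zero at the start; "wrist_torque": the same for the moment, N m; "opening": opening from 0.0 (shut) to 1.0 (fully open); "grasp_force": force on a finger pad.
Only numpy, scipy, OpenCV 4.12 (cv2) and the standard library are available. Lean on these libraries where they do the work, as an engineer would, in place of code of your own. Each camera call takes 0.05 s, during which the arm holds its last target. There are 200 camera calls.

## Working session

There is one attempt and no reset: what is moved stays moved. The work goes in short steps, Python scripts to look and compute and a tool call to move; the robot and the scene stay as the last step left them, time stands still between calls to the robot, and variables do not carry over. Pictures are saved under pics/ and viewed, at most 10 in all, crops included, and the job is handed in when it is done.

Besides the shell and the picture viewer there is one more tool, called after "Request:" in YAML: its name, and indented under it one key for each argument. carry_out: Moves the arm, as the interface text tells. Its arguments: {"type":"object","properties":{"delta_pos":{"type":"array","items":{"type":"array","items":{"type":"number"}}},"rot":{"type":"array","items":{"type":"array","items":{"type":"number"}}},"claw":{"type":"number"},"grip_force":{"type":"number"}},"required":["delta_pos","rot"]}

```bash
mkdir -p pics
python3 - <<'E'
from rig import r
import cv2,numpy as np
s=r.sense();print(s,r.tips_ahead)
ims=[]
for c in ("scene","side","wrist"):
    im=r.grab_frame(c);ims.append(im)
    i=r.camera_info(c);print(c,{k:np.round(v,3).tolist() for k,v in i.items()})
    for t in ("warmer","knob","lid_handle","blade","salt_mid","mug_mid"):
        d=r.recognise(t,c)
        print(t,[(np.round(x["box"]).tolist(),round(x["p"],2)) for x in d[:2]])
cv2.imwrite("pics/a.png",ims[0]);cv2.imwrite("pics/b.png",ims[1]);cv2.imwrite("pics/c.png",ims[2])
E
```

```text
{'clock': 0.0, 'qpos': array([-2.44143327e-03,  3.53630892e-01,  1.63416362e+00,  3.84140927e-06,
        1.15521847e+00, -2.38927489e-03]), 'qvel': array([-0.00057817, -0.00158224, -0.00241083,  0.00109095,  0.00133493,
       -0.00123318]), 'joint_efforts': array([-2.03471049e-03, -6.05236173e+01, -3.42063046e+01, -2.62302356e-04,
        9.48130677e-03,  3.61521288e-06]), 'eef_pos': array([ 6.24536499e+02, -2.36462054e-02,  2.55559827e+02]), 'tcp_rot': array([-3.14017233e+00, -6.90578602e-06,  1.57074261e+00]), 'contact_force': array([ 1.59717517, -0.22755037,  0.30817858]), 'wrist_torque': array([0.00622509, 0.00708851, 0.04525962]), 'grasp_force': 0.0, 'opening': 1.003906185843086} 25.0
scene {'fx': 387.721, 'fy': 387.721, 'cx': 275.759, 'cy': 210.19, 'pose': [[-0.604, -0.602, 0.522, 36.809], [-0.797, 0.465, -0.385, 663.172], [-0.011, -0.649, -0.761, 732.139], [0.0, 0.0, 0.0, 1.0]]}
warmer [([245.0, 129.0, 386.0, 217.0], 0.63)]
knob [([343.0, 156.0, 364.0, 172.0], 0.71)]
lid_handle [([252.0, 114.0, 335.0, 172.0], 0.98), ([201.0, 219.0, 386.0, 298.0], 0.26)]
blade [([202.0, 216.0
[... 363 characters left out ...]
, ([313.0, 261.0, 362.0, 312.0], 0.69)]
knob [([314.0, 261.0, 362.0, 313.0], 0.43)]
lid_handle [([189.0, 142.0, 266.0, 190.0], 0.94)]
blade [([241.0, 179.0, 386.0, 281.0], 0.59), ([264.0, 140.0, 285.0, 152.0], 0.57)]
salt_mid [([341.0, 243.0, 363.0, 268.0], 0.6)]
mug_mid [([314.0, 259.0, 366.0, 308.0], 0.89)]
wrist {'fx': 325.192, 'fy': 325.192, 'cx': 273.708, 'cy': 208.158, 'hand_eye': [[-0.0, -0.965, -0.262, 65.492], [1.0, 0.0, -0.001, 0.159], [0.001, -0.262, 0.965, -118.41], [0.0, 0.0, 0.0, 1.0]]}
warmer [([42.0, 3.0, 410.0, 216.0], 0.57)]
knob [([98.0, 69.0, 158.0, 118.0], 0.67)]
lid_handle [([174.0, 0.0, 399.0, 137.0], 0.78)]
blade [([2.0, 2.0, 90.0, 67.0], 0.58)]
salt_mid []
mug_mid []
```

View pictures.

View pics/a.png

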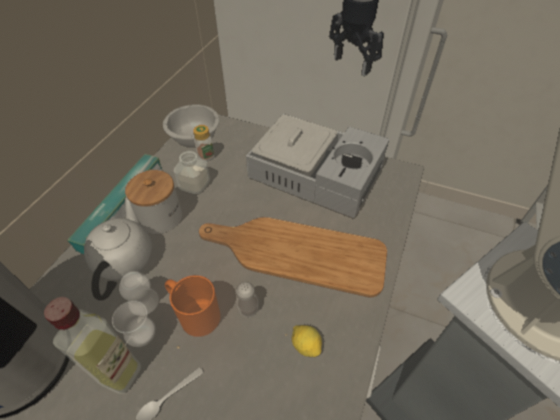

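View pics/c.png

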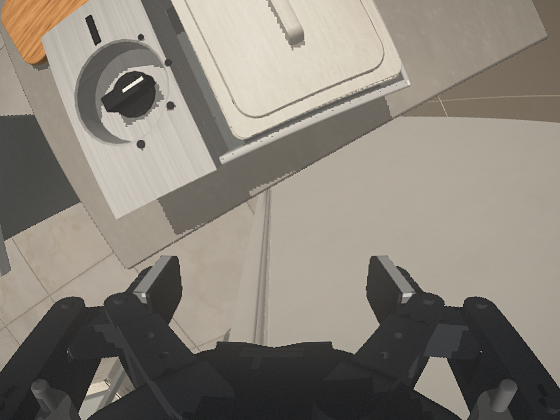

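View pics/b.png

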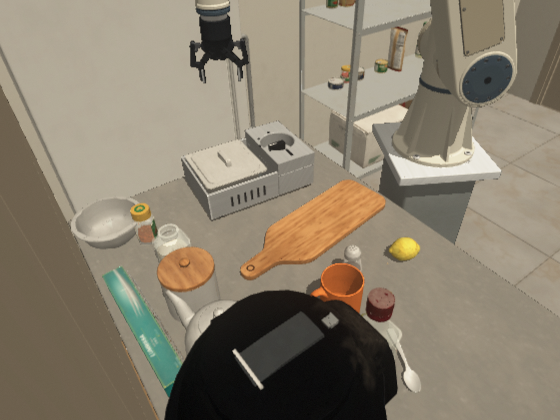

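```bash
cat > h.py <<'E'
from rig import r
import numpy as np,cv2
from scipy.spatial.transform import Rotation as R
def T(s=None):
    s=s or r.sense(); M=np.eye(4); M[:3,:3]=R.from_euler('xyz',s['tcp_rot']).as_matrix(); M[:3,3]=s['eef_pos']; return M
def ray(c,uv,M=None):
    i=r.camera_info(c); d=np.array([(uv[0]-i['cx'])/i['fx'],(uv[1]-i['cy'])/i['fy']])
    if c=='wrist':
        P=(T() if M is None else M)@i['hand_eye']; th=np.hypot(*d); v=np.r_[d/max(th,1e-9)*np.sin(th),np.cos(th)]
    else: P=i['pose']; v=np.r_[d,1]
    return P[:3,3],P[:3,:3]@v
def px(c,uv,z,M=None):
    o,v=ray(c,uv,M); return o+v*(z-o[2])/v[2]
def proj(c,p,M=None):
    i=r.camera_info(c);P=(T() if M is None else M)@i['hand_eye'] if c=='wrist' else i['pose']
    q=np.linalg.inv(P)@np.r_[p,1]
    if c=='wrist':
        th=np.arctan2(np.hypot(q[0],q[1]),q[2]);n=np.hypot(q[0],q[1]);d=q[:2]/n*th
    else: d=q[:2]/q[2]
    return np.array([i['cx']+d[0]*i['fx'],i['cy']+d[1]*i['fy']])
E
python3 - <<'E'
from h import *
pts={'bar':((93,28),113),'barA':((88,15),113),'barB':((99,43),113),'cnrR':((117,218),110),'cnrB':((217,166),110),'cnrL':((43,38),110),'knobtop_a':((122,90),104),'knobtop_b':((143,77),104),'knobc':((130,92),104),'handA':((297,40),118),'lidc':((237,139),105), 'lidc2':((408,84),100)}
for k,(u,z) in pts.items(): print(k,px('wrist',u,z).round(1))
for c in('scene','side'):
  print(c)
  for t,u,z in (('knob',(353,160),104),('handle',(294,135),118)) if c=='scene' else (('knob',(277,147),104),('handle',(225,158),118)): print(t,px(c,u,z).round(1))
  for t,z in(('blade',16),('lid_handle',105)):
    d=r.grab_frame(c) is not None and r.cut_out(t,c)[0]; cn=max(cv2.findContours(d['mask'].astype(np.uint8),0,1)[0],key=cv2.contourArea)[:,0]
    w=np.array([px(c,p,z)[:2] for p in cn],np.float32); print(t,d['p'],cv2.minAreaRect(w))
im=cv2.imread('pics/c.png')[0:190,30:230]; cv2.imwrite('pics/d.png',cv2.resize(im,None,fx=3.1,fy=3.1,interpolation=2))
E
```

```text
bar [463.9 160.7 113. ]
barA [457.2 175.1 113. ]
barB [471.3 144.9 113. ]
cnrR [480.  -15.9 110. ]
cnrB [578.   29.7 110. ]
cnrL [400.7 164.9 110. ]
knobtop_a [491.2  99.8 104. ]
knobtop_b [512.  109.3 104. ]
knobc [499.3  97.2 104. ]
handA [643.1 131.7 118. ]
lidc [594.5  51.5 105. ]
lidc2 [742.9 103.9 100. ]
scene
knob [480.9 104.1 104. ]
handle [627.1 167.4 118. ]
blade 0.86 ((422.58709716796875, 347.17327880859375), (427.6875, 157.02523803710938), 38.536624908447266)
lid_handle 0.83 ((622.1331176757812, 170.65097045898438), (162.9046630859375, 177.28298950195312), 25.204816818237305)
side
knob [490.8 120.2 104. ]
handle [626.6 178.6 118. ]
blade 0.82 ((426.3059997558594, 348.1552429199219), (435.8291015625, 152.88973999023438), 37.652774810791016)
lid_handle 0.76 ((629.1364135742188, 174.84677124023438), (162.64688110351562, 179.7919158935547), 23.457555770874023)
```

View pics/d.png

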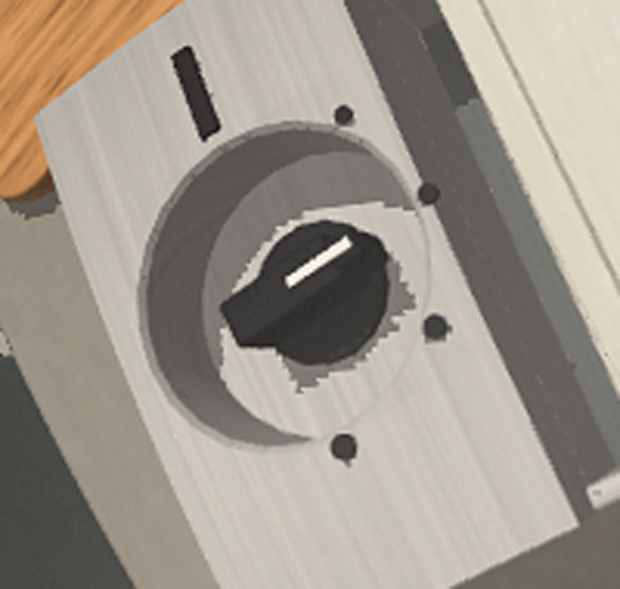

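Request:
carry_out:
  delta_pos:
    - [0.018, -0.023, 0.009]
    - [0.036, -0.047, 0.018]
    - [0.055, -0.07, 0.027]
    - [0.073, -0.093, 0.036]
    - [0.091, -0.117, 0.045]
    - [0.109, -0.14, 0.055]
    - [0.109, -0.14, 0.055]
    - [0.109, -0.14, 0.055]
  rot:
    - [0, 0, 10]
    - [0, 0, 20]
    - [0, 0, 30]
    - [0, 0, 40]
    - [0, 0, 50]
    - [0, 0, 60]
    - [0, 0, 65.5]
    - [0, 0, 65.5]
  claw: 0.036
  grip_force: 40

```text
clock: 2.45
eef_pos: [485.0, 109.2, 201.4]
tcp_rot: [3.141, -0.0, 0.429]
contact_force: [0.3, 0.2, 0.5]
opening: 0.421
grasp_force: 0.0
```

Run:
```python
from h import *
im=r.grab_frame('wrist');s=r.sense();print(s['clock'],s['eef_pos'],s['tcp_rot'],s['opening'])
M=T(s);np.save('M1.npy',M)
for t in('knob','lid_handle'):
  for d in r.recognise(t,'wrist')[:1]:print(t,d)
cv2.imwrite('pics/e.png',im)
```

```text
2.5 [485.2654703  109.07764099 201.50597375] [ 3.14144674e+00 -5.52002336e-04  4.29972069e-01] 0.4213253173996675
knob {'box': [260.6, 175.9, 321.3, 246.1], 'p': 0.94}
lid_handle {'box': [167.3, 0.0, 409.7, 111.6], 'p': 0.73}
```

View pics/e.png

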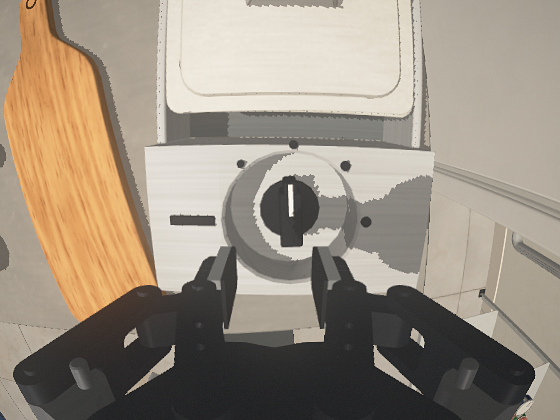

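Run:
```python
from h import *
M=np.load('M1.npy')
L=lambda u,z:(px('wrist',u,z,M),(np.linalg.inv(M)@np.r_[px('wrist',u,z,M),1])[:3])
for n,u,z in [('wellL',(222,213),110),('wellR',(357,213),110),('wellT',(290,148),110),('wellB',(290,282),110),('lineA',(291,185),104),('lineB',(291,216),104),('tailtop',(291,234),104),('discL',(261,207),80),('discR',(319,207),80),('tailL',(281,235),104),('tailR',(301,235),104),('cL',(145,147),110),('cR',(434,152),110),('barL',(170,220),113),('barR',(215,220),113)]:
  w,t=L(u,z);print(n,w.round(1),t.round(1))
```

```text
wellL [475.9 142.6 110. ] [  5.5 -34.4  91.5]
wellR [514.4  58.7 110. ] [ 5.4 57.9 91.5]
wellT [534.5 119.4 110. ] [49.  11.2 91.5]
wellB [448.   78.2 110. ] [-46.8  12.5  91.5]
lineA [511.8 107.6 104. ] [23.5 12.4 97.5]
lineB [492.   98.2 104. ] [ 1.6 12.6 97.5]
tailtop [480.1  92.5 104. ] [-11.7  12.9  97.5]
discL [483. 118.  80.] [  1.6  -9.1 121.5]
discR [501.6  77.5  80. ] [  1.6  35.5 121.5]
tailL [476.5  98.6 104. ] [-12.4   5.8  97.5]
tailR [482.3  85.8 104. ] [-12.5  20.   97.5]
cL [496.3 209.5 110. ] [ 51.9 -86.7  91.5]
cR [577.6  27.  110. ] [ 49.6 113.   91.5]
barL [456.8 174.1 113. ] [  1.2 -70.9  88.5]
barR [470.4 145.  113. ] [  1.4 -38.9  88.5]
```

Request:
carry_out:
  delta_pos:
    - [0.001, 0.006, 0.01]
    - [0.0013, 0.0122, 0.03]
    - [0.0013, 0.0122, 0.055]
    - [0.0013, 0.0122, 0.075]
    - [0.0013, 0.0122, 0.085]
    - [0.0013, 0.0122, 0.09]
    - [0.0013, 0.0122, 0.09]
  rot:
    - [0, 0, 0]
    - [0, 0, 0]
    - [0, 0, 0]
    - [0, 0, 0]
    - [0, 0, 0]
    - [0, 0, 0]
    - [0, 0, 0]

```text
clock: 3.48
eef_pos: [491.4, 98.4, 111.3]
tcp_rot: [3.142, 0.0, 0.428]
contact_force: [0.5, -0.4, -0.1]
opening: 0.423
grasp_force: 0.0
```

Run:
```python
from h import *
im=r.grab_frame('wrist');s=r.sense();print(s['clock'],s['eef_pos'],s['tcp_rot'],s['opening'],s['contact_force'])
cv2.imwrite('pics/f.png',im)
```

```text
3.525 [491.59604309  98.43992686 111.63143456] [ 3.14144176e+00 -5.88487846e-04  4.27695804e-01] 0.42537255818675807 [-0.46056294  1.00066668  0.71837544]
```

View pics/f.png

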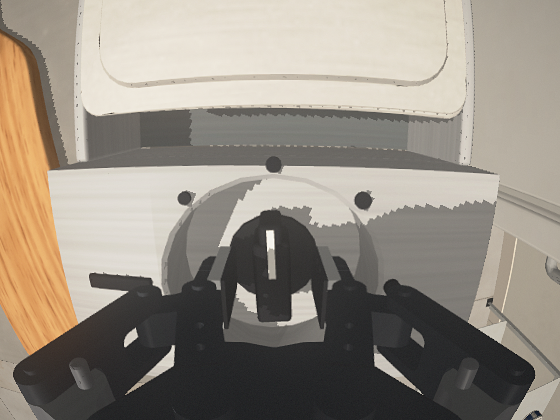

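Request:
carry_out:
  delta_pos:
    - [0, 0, 0]
    - [0, 0, 0]
    - [0, 0, 0]
    - [0, 0, 0]
    - [0, 0, 0]
  rot:
    - [0, 0, 0]
    - [0, 0, 0]
    - [0, 0, 0]
    - [0, 0, 0]
    - [0, 0, 0]
  claw: 0.008
  grip_force: 35

```text
clock: 4.15
eef_pos: [491.6, 99.0, 112.0]
tcp_rot: [-3.141, -0.001, 0.427]
contact_force: [-1.9, 4.5, 5.9]
opening: 0.176
grasp_force: 36.5
```

Request:
carry_out:
  delta_pos:
    - [0, 0, 0]
    - [0, 0, 0]
    - [0, 0, 0]
    - [0, 0, 0]
    - [0, 0, 0]
    - [0, 0, 0]
    - [0, 0, 0]
    - [0, 0, 0]
  rot:
    - [0, 0, -10]
    - [0, 0, -20]
    - [0, 0, -30]
    - [0, 0, -40]
    - [0, 0, -50]
    - [0, 0, -60]
    - [0, 0, -70]
    - [0, 0, -80]

```text
clock: 5.15
eef_pos: [490.5, 99.6, 112.0]
tcp_rot: [-3.141, -0.002, 1.829]
contact_force: [-7.1, 9.7, 10.4]
opening: 0.173
grasp_force: 37.1
```

Request:
carry_out:
  delta_pos:
    - [0, 0, 0]
    - [0, 0, 0]
    - [0, 0, 0]
    - [0, 0, 0]
  rot:
    - [0, 0, -5]
    - [0, 0, -8]
    - [0, 0, -10]
    - [0, 0, -10]

```text
clock: 5.65
eef_pos: [490.3, 99.4, 112.0]
tcp_rot: [-3.141, -0.002, 1.998]
contact_force: [-6.3, 8.0, 10.7]
opening: 0.177
grasp_force: 37.2
```

Run:
```python
from h import *
s=r.sense();print(s['wrist_torque'],s['contact_force'],np.degrees(s['tcp_rot']))
```

```text
[ 1.35195309  1.25634048 -0.28928619] [-6.26242892  7.96650989 10.71461601] [-1.79962249e+02 -1.19782002e-01  1.14457775e+02]
```

Request:
carry_out:
  delta_pos:
    - [0, 0, 0]
    - [0, 0, 0]
    - [0, 0, 0]
  rot:
    - [0, 0, -2]
    - [0, 0, -4]
    - [0, 0, -4]

```text
clock: 6.02
eef_pos: [490.4, 99.3, 112.1]
tcp_rot: [-3.141, -0.002, 2.066]
contact_force: [-7.0, 6.4, 12.1]
opening: 0.176
grasp_force: 50.2
```

Run:
```python
from h import *
s=r.sense();print(s['wrist_torque'],s['contact_force'],np.degrees(s['tcp_rot']))
```

```text
[ 1.07392275  1.11519448 -1.20353801] [-6.99853786  6.43854474 12.10654855] [-1.79976081e+02 -1.31811333e-01  1.18350098e+02]
```

Request:
carry_out:
  delta_pos:
    - [0, 0, 0]
    - [0, 0, 0]
    - [0, 0, 0]
    - [0, 0, 0]
    - [0, 0, -0.02]
    - [0, 0, -0.05]
    - [0, 0, -0.09]
    - [0, 0, -0.09]
  rot:
    - [0, 0, 0]
    - [0, 0, 0]
    - [0, 0, 0]
    - [0, 0, 0]
    - [0, 0, 0]
    - [0, 0, 0]
    - [0, 0, 0]
    - [0, 0, 0]
  claw: 0.038

```text
clock: 7.02
eef_pos: [493.1, 98.8, 204.0]
tcp_rot: [3.136, 0.002, 2.068]
contact_force: [-0.4, -0.9, -0.1]
opening: 0.446
grasp_force: 0.0
```

Run:
```python
from h import *
im=r.grab_frame('wrist');s=r.sense();print(s['clock'],s['eef_pos'],s['tcp_rot'],s['opening'],s['contact_force'])
np.save('M2.npy',T(s))
cv2.imwrite('pics/g.png',im)
```

```text
7.075 [492.01659861  98.56987812 202.34790276] [3.13891176e+00 8.72374256e-04 2.06820111e+00] 0.4417310291666619 [-0.690818    0.24051594  0.87661199]
```

View pics/g.png

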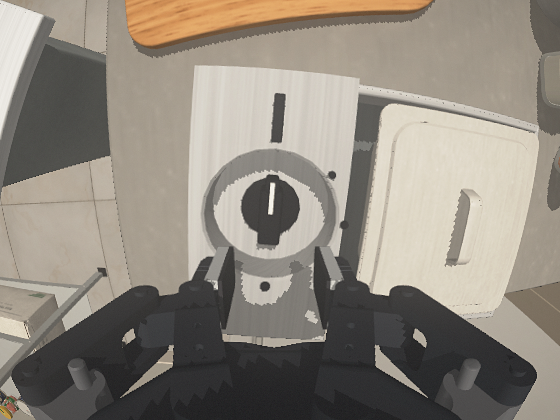

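Run:
```python
from h import *
M=np.load('M2.npy')
P=lambda u,z:px('wrist',u,z,M)
a,b=P((272,183),104),P((271,213),104);print('line',a,b,np.degrees(np.arctan2(*(a-b)[1::-1])))
a,b=P((281,94),113),P((276,142),113);print('bar',a,b,np.degrees(np.arctan2(*(a-b)[1::-1])))
a,b=P((196,67),110),P((359,80),110);print('cornersfrontL,backL',a,b,np.degrees(np.arctan2(*(b-a)[1::-1])))
a,b=P((473,191),118),P((463,264),118);print('handle',a,b,(a+b)/2,np.degrees(np.arctan2(*(a-b)[1::-1])),np.linalg.norm(a-b))
d=r.cut_out('lid_handle','wrist')[0];cn=max(cv2.findContours(d['mask'].astype(np.uint8),0,1)[0],key=cv2.contourArea)[:,0]
print(d['p'],d['box'],cv2.minAreaRect(np.array([P(p,100)[:2] for p in cn],np.float32)))
for u in[(204,212),(339,212),(270,148),(270,281)]:print(P(u,110).round(1))
im=cv2.imread('pics/g.png')[90:330,340:560];cv2.imwrite('pics/h.png',cv2.resize(im,None,fx=2.5,fy=2.5,interpolation=2))
```

```text
line [479.25555393 119.31932099 104.        ] [488.70968343 100.38802641 104.        ] 116.53715741315177
bar [456.10265523 173.97730112 113.        ] [468.01494012 145.47875757 113.        ] 112.6847455936666
cornersfrontL,backL [398.35049537 165.14306081 110.        ] [495.49069112 208.28165448 110.        ] 23.945333345094717
handle [608.72639652 188.51763857 118.        ] [638.54337219 138.4338112  118.        ] [623.63488435 163.47572489 118.        ] 120.76708957419228 58.28757845564571
0.84 [360.5, 100.7, 537.2, 314.1] ((625.5860595703125, 162.15147399902344), (159.42945861816406, 172.77809143066406), 24.888385772705078)
[447.3  80.7 110. ]
[528.4 124.6 110. ]
[466.6 140.  110. ]
[511.8  56.2 110. ]
```

View pics/h.png

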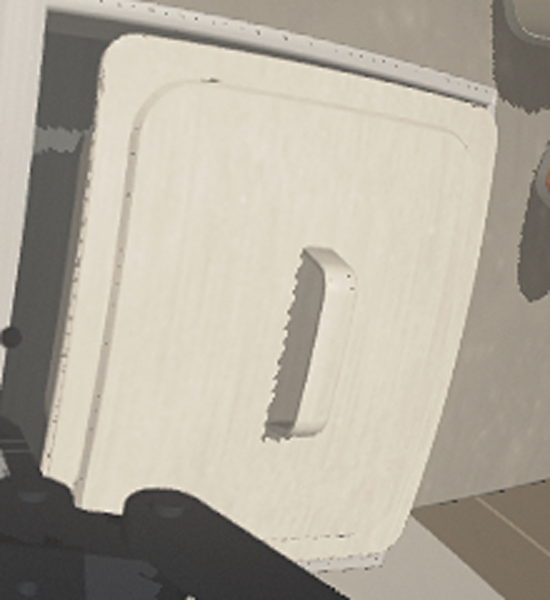

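Request:
carry_out:
  delta_pos:
    - [-0.001, 0.02, 0]
    - [-0.003, 0.055, 0]
    - [-0.006, 0.095, 0]
    - [-0.008, 0.13, 0]
    - [-0.008, 0.151, 0]
    - [-0.008, 0.151, 0]
    - [-0.008, 0.151, 0]
  rot:
    - [0, 0, 1]
    - [0, 0, 2]
    - [0, 0, 3]
    - [0, 0, 4]
    - [0, 0, 4]
    - [0, 0, 4]
    - [0, 0, 4]
  claw: 0.06

```text
clock: 8.0
eef_pos: [626.4, 163.0, 199.9]
tcp_rot: [-3.139, -0.0, 1.999]
contact_force: [-0.1, 0.1, -0.1]
opening: 0.702
grasp_force: 0.0
```

Run:
```python
from h import *
im=r.grab_frame('wrist');s=r.sense();print(s['clock'],s['eef_pos'],s['tcp_rot'],s['opening'])
np.save('M3.npy',T(s)); print([ (d['box'],d['p']) for d in r.recognise('lid_handle','wrist')[:2]])
cv2.imwrite('pics/i.png',im)
```

```text
8.05 [626.51328834 162.91302708 200.37259747] [-3.13954077e+00 -2.94925969e-04  1.99827384e+00] 0.7078806799102179
[([166.6, 93.3, 394.1, 319.7], 0.83)]
```

View pics/i.png

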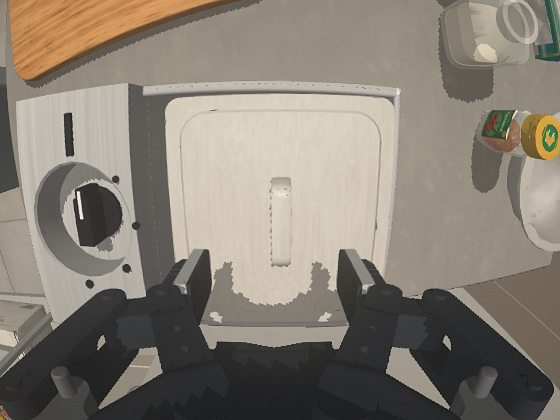

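Run:
```python
from h import *
M=np.load('M3.npy')
for n,u,z in [('top',(281,178),118),('bot',(282,264),118),('L',(272,220),118),('R',(291,220),118),('lidL',(165,100),100),('lidR',(393,97),100),('lidleft',(167,210),100),('lidright',(389,210),100)]:
  w=px('wrist',u,z,M);print(n,w.round(1),(np.linalg.inv(M)@np.r_[w,1])[:3].round(1))
```

```text
top [617.5 192.5 118. ] [30.6  4.2 82.4]
bot [642.8 139.4 118. ] [-28.2   5.2  82.4]
L [623.7 165.1 118. ] [ 3.1 -1.5 82.4]
R [634.9 170.2 118. ] [ 3.1 10.8 82.4]
lidL [523.5 207.4 100. ] [ 83.2 -75.1 100.6]
lidR [665.4 275.  100. ] [ 85.8  82.1 100.2]
lidleft [553.6 134.9 100. ] [  4.7 -77.8 100.5]
lidright [700.4 201.9 100. ] [  4.8  83.6 100.2]
```

Request:
carry_out:
  delta_pos:
    - [0.015, -0.01, -0.02]
    - [0.05, -0.04, -0.05]
    - [0.09, -0.075, -0.08]
    - [0.13, -0.11, -0.1]
    - [0.16, -0.14, -0.11]
    - [0.18, -0.154, -0.11]
    - [0.18, -0.154, -0.11]
    - [0.18, -0.154, -0.11]
  rot:
    - [0, 0, 0]
    - [0, 0, 0]
    - [0, 0, 0]
    - [0, 0, 0]
    - [0, 0, 0]
    - [0, 0, 0]
    - [0, 0, 0]
    - [0, 0, 0]

```text
clock: 9.1
eef_pos: [413.3, 262.9, 311.4]
tcp_rot: [3.141, 0.0, 1.999]
contact_force: [-0.8, -0.4, 0.6]
opening: 0.706
grasp_force: 0.0
```

Run:
```python
from h import *
im=r.grab_frame('wrist');s=r.sense();print(s['clock'],s['eef_pos'],s['tcp_rot'])
M=T(s);np.save('M4.npy',M)
D=r.cut_out('blade','wrist')
for d in D[:2]:
  cn=max(cv2.findContours(d['mask'].astype(np.uint8),0,1)[0],key=cv2.contourArea)[:,0]
  w=np.array([px('wrist',p,16,M)[:2] for p in cn],np.float32);np.save('bw.npy',w)
  print(d['p'],d['box'],cv2.minAreaRect(w))
cv2.imwrite('pics/j.png',im)
```

```text
9.15 [413.53408422 262.90992985 311.23801633] [3.14136497e+00 2.61916841e-04 1.99792546e+00]
0.77 [143.3, 54.3, 456.4, 209.5] ((426.2163391113281, 343.7599182128906), (430.84222412109375, 147.02572631835938), 37.703582763671875)
```

View pics/j.png

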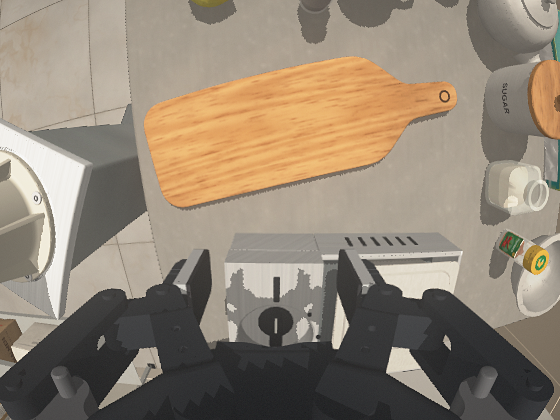

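Request:
carry_out:
  delta_pos:
    - [-0.012, 0.01, 0]
    - [-0.045, 0.04, 0.02]
    - [-0.085, 0.075, 0.045]
    - [-0.125, 0.11, 0.075]
    - [-0.16, 0.14, 0.1]
    - [-0.179, 0.157, 0.111]
    - [-0.179, 0.157, 0.111]
    - [-0.179, 0.157, 0.111]
  rot:
    - [0, 0, 0]
    - [0, 0, 0]
    - [0, 0, 0]
    - [0, 0, 0]
    - [0, 0, 0]
    - [0, 0, 0]
    - [0, 0, 0]
    - [0, 0, 0]
  claw: 0.032

```text
clock: 10.2
eef_pos: [630.0, 165.2, 200.2]
tcp_rot: [-3.141, -0.0, 1.998]
contact_force: [0.5, 0.6, 0.2]
opening: 0.373
grasp_force: 0.0
```

Run:
```python
from h import *
im=r.grab_frame('wrist');s=r.sense();M=T(s);print(r.tips_ahead,s['clock'],s['eef_pos'],np.degrees(s['tcp_rot']),s['opening'])
cv2.imwrite('pics/k.png',im)
# handle top centre expected
h=np.array([630,165.5,118]);print((np.linalg.inv(M)@np.r_[h,1])[:3],proj('wrist',h,M))
for t,u in(('salt',(315,10)),('edge',(372,58))):print(t,px('wrist',u,0,np.load('M4.npy')))
for c in('scene','side'):
  r.grab_frame(c)
  for t in('salt_mid','mug_mid'):
    b=r.recognise(t,c)
    if b: b=b[0]['box'];print(c,t,px(c,((b[0]+b[2])/2,(b[1]+b[3])/2),45).round())
w=np.load('bw.npy');c=np.array([426.2,343.8]);a=np.radians(37.7);u=np.array([np.cos(a),np.sin(a)]);v=np.array([-u[1],u[0]])
s_=(w-c)@u;t_=(w-c)@v
for k in range(-220,220,20):
  m=abs(s_-k)<6
  if m.any():print(k,t_[m].min().round(),t_[m].max().round(),end='; ')
```

```text
25.0 10.25 [629.80311666 165.56272403 200.62045927] [ 1.79998870e+02 -8.06768552e-03  1.14494463e+02] 0.37347503237474833
[-0.15034142  0.15152924 82.62044192] [274.50580717 224.6778724 ]
salt [371.36256831 486.56090578   0.        ]
edge [467.77486282 460.45085091   0.        ]
scene salt_mid [363. 498.  45.]
side salt_mid [362. 476.  45.]
side mug_mid [404. 555.  45.]
-220 -20.0 47.0; -200 -71.0 69.0; -180 -73.0 73.0; -160 -73.0 73.0; -140 -74.0 72.0; -120 -73.0 73.0; -100 -73.0 73.0; -80 -73.0 72.0; -60 -73.0 72.0; -40 -73.0 73.0; -20 -73.0 73.0; 0 -73.0 73.0; 20 -73.0 73.0; 40 -73.0 73.0; 60 -73.0 73.0; 80 -72.0 71.0; 100 -63.0 62.0; 120 -42.0 43.0; 140 -26.0 27.0; 160 -23.0 23.0; 180 -22.0 22.0; 200 -21.0 21.0;
```

Request:
carry_out:
  delta_pos:
    - [0, 0, 0.015]
    - [0, 0, 0.035]
    - [0, 0, 0.052]
    - [0, 0, 0.064]
    - [0, 0, 0.0705]
    - [0, 0, 0.0705]
  rot:
    - [0, 0, 0]
    - [0, 0, 0]
    - [0, 0, 0]
    - [0, 0, 0]
    - [0, 0, 0]
    - [0, 0, 0]

```text
clock: 11.3
eef_pos: [630.0, 165.6, 129.3]
tcp_rot: [-3.141, -0.0, 1.998]
contact_force: [0.6, -0.8, -0.9]
opening: 0.381
grasp_force: 0.0
```

Request:
carry_out:
  delta_pos:
    - [0, 0, 0]
    - [0, 0, 0]
    - [0, 0, 0]
    - [0, 0, 0]
    - [0, 0, 0]
  rot:
    - [0, 0, 0]
    - [0, 0, 0]
    - [0, 0, 0]
    - [0, 0, 0]
    - [0, 0, 0]
  claw: 0.004
  grip_force: 60

```text
clock: 11.92
eef_pos: [630.6, 165.8, 130.6]
tcp_rot: [3.14, 0.0, 1.998]
contact_force: [-0.7, 0.4, 6.4]
opening: 0.127
grasp_force: 61.9
```

Request:
carry_out:
  delta_pos:
    - [0, 0, -0.005]
    - [0, 0, -0.015]
    - [0, 0, -0.03]
    - [0, 0, -0.05]
    - [0, 0, -0.07]
    - [0, 0, -0.08]
    - [0, 0, -0.08]
  rot:
    - [0, 0, 0]
    - [0, 0, 0]
    - [0, 0, 0]
    - [0, 0, 0]
    - [0, 0, 0]
    - [0, 0, 0]
    - [0, 0, 0]

```text
clock: 12.8
eef_pos: [630.5, 165.7, 211.0]
tcp_rot: [3.14, 0.0, 1.998]
contact_force: [0.4, 0.3, -1.3]
opening: 0.125
grasp_force: 61.0
```

Run:
```python
from h import *
s=r.sense();print(s['eef_pos'],s['contact_force'],s['wrist_torque'],s['opening'],s['grasp_force'])
im=r.grab_frame('wrist');M=T(s);cv2.imwrite('pics/l.png',im)
d=r.cut_out('lid_handle','wrist')[0];cn=max(cv2.findContours(d['mask'].astype(np.uint8),0,1)[0],key=cv2.contourArea)[:,0]
w=np.array([px('wrist',p,s['eef_pos'][2]-130+100,M) for p in cn]);t=(np.c_[w,np.ones(len(w))]@np.linalg.inv(M).T)[:,:2].astype(np.float32)
print(d['p'],d['box'],cv2.minAreaRect(t),t.min(0),t.max(0))
```

```text
[630.53624863 165.72629534 210.96380101] [ 0.42885307  0.31379444 -1.29522959] [0.03015559 0.03228094 0.04225625] 0.1252116565620396 61.01273205131292
0.77 [113.7, 80.4, 433.0, 346.0] ((13.667488098144531, -0.38983917236328125), (157.69418334960938, 140.7699432373047), 89.8443374633789) [-56.70621 -79.2673 ] [84.20778 78.47268]
```

Request:
carry_out:
  delta_pos:
    - [0.012, -0.008, 0]
    - [0.045, -0.031, 0]
    - [0.09, -0.062, 0]
    - [0.135, -0.093, 0]
    - [0.18, -0.124, 0]
    - [0.215, -0.148, 0]
    - [0.234, -0.161, 0]
    - [0.238, -0.163, 0]
  rot:
    - [0, 0, -1]
    - [0, 0, -3]
    - [0, 0, -5]
    - [0, 0, -7]
    - [0, 0, -9]
    - [0, 0, -11]
    - [0, 0, -12.5]
    - [0, 0, -13.2]

```text
clock: 13.9
eef_pos: [381.0, 315.0, 209.4]
tcp_rot: [-3.14, -0.0, 2.232]
contact_force: [0.1, 0.5, -1.7]
opening: 0.131
grasp_force: 61.0
```

Request:
carry_out:
  delta_pos:
    - [0, 0, 0]
    - [0, 0, 0.02]
    - [0, 0, 0.05]
    - [0, 0, 0.08]
    - [0, 0, 0.11]
    - [0, 0, 0.13]
    - [0, 0, 0.145]
    - [0, 0, 0.145]
  rot:
    - [0, 0, 0]
    - [0, 0, 0]
    - [0, 0, 0]
    - [0, 0, 0]
    - [0, 0, 0]
    - [0, 0, 0]
    - [0, 0, 0]
    - [0, 0, 0]

```text
clock: 14.9
eef_pos: [383.0, 313.9, 63.9]
tcp_rot: [-3.14, 0.0, 2.228]
contact_force: [0.7, -0.3, -1.0]
opening: 0.129
grasp_force: 60.9
```

Run:
```python
from h import *
s=r.sense();print(s['eef_pos'],np.degrees(s['tcp_rot']),s['contact_force'],s['opening'],s['clock'])
for c in('scene','side'):
  cv2.imwrite('pics/m%s.png'%c,r.grab_frame(c))
  d=r.cut_out('lid_handle',c)[0];cn=max(cv2.findContours(d['mask'].astype(np.uint8),0,1)[0],key=cv2.contourArea)[:,0]
  print(c,d['p'],cv2.minAreaRect(np.array([px(c,p,s['eef_pos'][2]-31)[:2] for p in cn],np.float32)))
```

```text
[382.98952161 313.92803558  63.89884795] [-1.79894403e+02  5.49668346e-03  1.27658274e+02] [ 0.66588471 -0.34995524 -1.00443809] 0.1287851364566871 14.9
scene 0.59 ((382.08294677734375, 314.3713073730469), (163.36524963378906, 177.447265625), 37.830528259277344)
side 0.75 ((382.9547119140625, 313.6121520996094), (165.90386962890625, 180.98092651367188), 37.55194854736328)
```

Request:
carry_out:
  delta_pos:
    - [0, 0, 0.004]
    - [0, 0, 0.007]
    - [0, 0, 0.009]
    - [0, 0, 0.0105]
    - [0, 0, 0.0105]
  rot:
    - [0, 0, 0]
    - [0, 0, 0]
    - [0, 0, 0]
    - [0, 0, 0]
    - [0, 0, 0]

```text
clock: 15.72
eef_pos: [383.0, 314.6, 54.1]
tcp_rot: [-3.141, -0.0, 2.229]
contact_force: [-0.0, -1.0, -1.1]
opening: 0.131
grasp_force: 61.0
```

Request:
carry_out:
  delta_pos:
    - [0, 0, 0.0007]
    - [0, 0, 0.0014]
    - [0, 0, 0.002]
    - [0, 0, 0.002]
  rot:
    - [0, 0, 0]
    - [0, 0, 0]
    - [0, 0, 0]
    - [0, 0, 0]

```text
clock: 16.23
eef_pos: [383.1, 314.6, 52.3]
tcp_rot: [3.142, -0.0, 2.229]
contact_force: [0.3, 0.1, -1.5]
opening: 0.13
grasp_force: 61.0
```

Request:
carry_out:
  delta_pos:
    - [0, 0, 0.0006]
    - [0, 0, 0.0012]
    - [0, 0, 0.0012]
  rot:
    - [0, 0, 0]
    - [0, 0, 0]
    - [0, 0, 0]

```text
clock: 16.6
eef_pos: [383.1, 314.6, 52.0]
tcp_rot: [3.141, -0.0, 2.229]
contact_force: [-3.8, -3.4, 14.0]
opening: 0.129
grasp_force: 63.0
```

Request:
carry_out:
  delta_pos:
    - [0, 0, -0.0006]
    - [0, 0, -0.0006]
  rot:
    - [0, 0, 0]
    - [0, 0, 0]

```text
clock: 16.85
eef_pos: [383.1, 314.6, 52.0]
tcp_rot: [3.141, -0.0, 2.229]
contact_force: [-1.7, -1.1, 8.2]
opening: 0.129
grasp_force: 62.1
```

Request:
carry_out:
  delta_pos:
    - [0, 0, 0]
    - [0, 0, 0]
    - [0, 0, 0]
    - [0, 0, 0]
    - [0, 0, -0.01]
    - [0, 0, -0.03]
    - [0, 0, -0.06]
    - [0, 0, -0.1]
  rot:
    - [0, 0, 0]
    - [0, 0, 0]
    - [0, 0, 0]
    - [0, 0, 0]
    - [0, 0, 0]
    - [0, 0, 0]
    - [0, 0, 0]
    - [0, 0, 0]
  claw: 0.036

```text
clock: 17.85
eef_pos: [382.6, 314.2, 152.7]
tcp_rot: [-3.14, 0.0, 2.229]
contact_force: [0.7, 0.5, 0.7]
opening: 0.418
grasp_force: 0.0
```

Request:
carry_out:
  delta_pos:
    - [0, 0, -0.03]
    - [0, 0, -0.06]
    - [0, 0, -0.08]
    - [0, 0, -0.08]
  rot:
    - [0, 0, 0]
    - [0, 0, 0]
    - [0, 0, 0]
    - [0, 0, 0]

```text
clock: 18.35
eef_pos: [383.7, 315.1, 233.6]
tcp_rot: [3.138, -0.0, 2.229]
contact_force: [-0.5, 0.5, -0.6]
opening: 0.42
grasp_force: 0.0
```

Run:
```python
from h import *
s=r.sense();print(s['eef_pos'],s['contact_force'],s['opening'],s['clock'])
for c in('scene','side','wrist'):
  M=T();cv2.imwrite('pics/n%s.png'%c,r.grab_frame(c))
  for t,z in(('lid_handle',21),('blade',16)):
    D=r.cut_out(t,c)
    if D:
      d=D[0];cn=max(cv2.findContours(d['mask'].astype(np.uint8),0,1)[0],key=cv2.contourArea)[:,0]
      print(c,t,d['p'],d['box'],cv2.minAreaRect(np.array([px(c,p,z,M)[:2] for p in cn],np.float32)))
  for t in('salt_mid','mug_mid'):print(t,[(x['box'],x['p']) for x in r.recognise(t,c)[:1]])
M=T();D=r.cut_out('knob','wrist');print([(d['box'],d['p']) for d in D[:1]])
```

```text
[383.72238742 315.14050924 233.56995881] [-0.53884019  0.48054215 -0.5685507 ] 0.4197446497600024 18.35
scene lid_handle 0.79 [265.8, 216.6, 351.6, 294.1] ((382.5478515625, 312.6447448730469), (162.64883422851562, 180.0887451171875), 38.20923614501953)
scene blade 0.74 [265.5, 215.3, 350.9, 291.9] ((384.6627197265625, 310.9531555175781), (164.97003173828125, 177.36184692382812), 38.04657745361328)
salt_mid [([237.0, 282.6, 257.2, 313.2], 0.81)]
mug_mid [([165.7, 276.6, 219.2, 334.8], 0.56)]
side lid_handle 0.66 [282.4, 186.2, 374.2, 247.8] ((384.1134338378906, 313.5395202636719), (163.51254272460938, 173.58778381347656), 37.733734130859375)
side blade 0.94 [240.1, 180.5, 387.3, 279.1] ((521.1835327148438, 422.5810241699219), (197.71766662597656, 153.5618133544922), 37.550010681152344)
salt_mid [([341.7, 244.4, 361.8, 268.5], 0.82)]
mug_mid [([313.3, 260.2, 365.4, 308.5], 0.93)]
wrist lid_handle 0.86 [196.5, 101.8, 352.0, 266.0] ((384.134033203125, 312.5379638671875), (160.84701538085938, 174.45130920410156), 38.183860778808594)
wrist blade 0.86 [126.8, 119.3, 491.8, 254.5] ((521.3167114257812, 418.90362548828125), (185.12124633789062, 144.19100952148438), 38.357357025146484)
salt_mid [([346.6, 9.8, 407.9, 62.3], 0.86)]
mug_mid [([400.2, 2.5, 522.3, 50.6], 0.81)]
[]
```

```bash
python3 -c "
from rig import r
print(r.sign_off())"
```

```text
the job is handed in; nothing more can be done
None
```

The knob is turned anticlockwise to its off stop and the lid lies flat, handle up, within a few mm of the middle of the blade; the mug and salt shaker weren't touched, and I handed the job in at about 19 s of the 67 s.

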